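# Nip up the sight-glass lock ring of a vacuum chamber with a pin spanner

### The arm

A 6-joint arm with a two-finger parallel gripper is mounted at the origin on the work surface. World frame = base frame: x ahead of the robot, y to its left, z up, the work surface at z = 0. Lengths are in m, angles in rad, forces in N, time in s.
With the tool pointing down it reaches from about 0.3 to 0.875 m from the base axis. Payload 6.4 kg.
Tool frame: the origin (TCP) lies on the centre line of the jaws, within the pads' length; the fingertips stand 17 mm ahead of it and the grasp point (between the pads) lies 2 mm behind it; z points along the fingers, y is the line along which they close (so a half turn about z gives the same grasp; the last joint's range is limited). The gripper opens to 85 mm and grips with 20 to 120 N. Pads are 22 mm wide; open, the fingers measure 114 mm over their backs; the gripper's body (76 mm by 85 mm) begins 54 mm behind the grasp point. The pads swing forward as they close: fully open they stand 13 mm farther back than shut.
Start: joints at [0.975, 0.181, 1.607, -0, 1.354, -0.206], TCP at [0.218, 0.532, 0.248] pointing down, gripper open.
Joint ranges: [-2.99, 2.99], [-0.89, 2.07], [0.3, 2.58], [-1.14, 4.28], [0, 2.63], [-3.12, 3.12]. Speed limits (rad/s): [2.57, 2.57, 3.01, 3.14, 3.14, 3.14].

### API

Orientations are given as a unit quaternion [w, x, y, z].
In Python, from rig import manip gives the robot as it stands. The module is installed in compiled form; this text tells all that it offers.
- The arm moves only by the tool step_arm, never from a script. Its argument "deltas" is a list of rows, each an object with "fingers": the closure, from -1 (fully open) to 1 (shut); "dp": the shift along the world's x, y, z each as a share of 2 cm, from -1 to 1, a list of three; "delta_rot": the turn, a rotation vector about the world's x, y, z each as a share of 0.1 rad, from -1 to 1, a list of three. In form: [{"fingers": fingers, "dp": [dx, dy, dz], "delta_rot": [wx, wy, wz]}, ...]. A call has 1 to 8 rows; each row shifts and turns the commanded pose from where the row before left it; what a row does not reach is not made up. A row lasts 1/12 s, in which the tool goes at most 41.7 mm and 7.16 degrees, less where a joint would pass 70% of its speed; a pose out of reach is approached as far as the arm can. A call with a number of a shift or a turn outside -1 to 1 is refused whole. A call with a gripper value outside its range is refused whole. The fingers move at their own pace and stop on an object; "force" is the grip in N (left out, the last holds). Time passes only in rows, so rows that do not move let the fingers close. It gives the time, the measured TCP pose, the force, the opening and the grip force at its end, in the units of the state.
- manip.get_obs(): the state, without advancing time (a new reading comes with each control period).
- manip.read_camera(name): name is "scene" or "top"; returns a dict with "pixels" (480x640x3 uint8, red, green, blue), "mtx" (3x3 intrinsics, pixels), "k1" (the pictures are not rectified: a ray, as slopes to the right and down, at radius r is drawn at 1 + k1 r^2 times it, then the intrinsics apply), "position" and "orientation" of the camera in the world. Camera axes: x right, y up, looking along -z (the intrinsics and any distortion apply to the point x, -y, -z); pixel columns grow to the right and rows downward; lengths in m; the calibration is good to about 2 mm. A picture is of the moment at which its call begins. There is no depth.
- manip.finish_job(): hands the job in; it is judged then, once.
The state is a dict: "clock": time; "joint_pos": joint angles; "dq": joint speeds; "joint_efforts": joint torques, N m; "tool_pos": TCP position; "tcp_rot": TCP orientation; "wrist_force": force on the tool from outside, world axes, zero at the start; "torque": the same for the moment, N m; "finger_gap": finger opening in m; "grip_force": force on a finger pad.
Only numpy, scipy, OpenCV 4.12 (cv2) and the standard library are available. Lean on these libraries where they do the work, as an engineer would, in place of code of your own. Each camera call takes 0.05 s, during which the arm holds its last target. There are 200 camera calls.

### The job

Tighten the lock ring on top of the small vacuum chamber: pick up the two-prong pin spanner, set both prongs fully down into a pair of opposite holes in the ring before you turn it, then turn the ring clockwise (seen from above) with the spanner until it is fully home against its stop and its white line meets the one on the chamber. Then lift the spanner off and lay it gently down, flat, in the long bay of the steel tool tray. Do not disturb the glassware.

Things in the scene. Friction and masses are not known exactly. Their poses are not given: they have to be found in the camera images.
- spanner: Loose steel pin spanner, 0.2 kg, lying flat on the bench, prongs down. C-shaped head (open at +x, 6 mm thick, underside at z 10 mm, 76 mm wide), flat neck 16 mm wide to x = -62 mm, grey handle x = -68 to -168 mm, 22 mm wide (y), 24 mm high (z 0 to 24). Origin: midway between the prong tips, at tip level. Handle runs along -x, prongs lie on the y axis, z up. Centre of mass near x = -68 mm, y = 0.
- prong_a (a point): Centre of the tip of the spanner's prong at y = +30 mm. Both prongs point down (-z) from the ends of the C head: 7 mm in diameter, tips tapered to about 4.5 mm, 10 mm long below the head, 60 mm between centres.
- prong_b (a point): Centre of the tip of the spanner's other prong, at y = -30 mm, like prong_a.
- handle_end (a point): End of the spanner's handle on its centre line: x = -168 mm, y = 0, z = 12 mm in the spanner's frame. A good grasp is from above, across the handle, about 73 mm from this end (x = -95 mm).
- ring_top (a point): Centre of the lock ring's top face, 102 mm above the bench, on its vertical axis; turns with the ring, z up. Metal ring, 84 mm outside, 44 mm bore over a glass set 8 mm down, 14 mm proud of the chamber's rim. Four pin holes at x = +30, x = -30, y = +30, y = -30 mm. A pair across the ring fits the spanner, either way round: the handle can point four ways, square to the pair used.
- pin_hole (a point): Mouth centre of one of the ring's four pin holes (the one at x = +30 mm of ring_top). All four are round, vertical, 10 mm in diameter, 11 mm deep, edges lightly chamfered. With the prongs fully home the head lies flat on the ring, the tips 10 mm below its top face. A white line crosses the ring's edge midway between this hole and the one at y = +30 mm.
- lock_ring (a joint): Turn of the lock ring in rad; grows as it turns clockwise seen from above (tightening). Starts slack, between 0 and 0.4, stays where it is left, needs about 0.6 N m to turn, and comes to a hard stop, fully home, at 1.2, where its white line meets the white line on the chamber's rim.
- chamber: Vacuum chamber, a steel pot fixed to the bench: base flange 130 mm wide, rim 100 mm wide with its top 88 mm above the bench. Origin: centre of its underside; z up, on the ring's axis. A side port with dial gauge and needle valve stands out along its +x, to 122 mm from the axis and no higher than 72 mm.
- tray: Steel tool tray fixed to the bench, 300 mm (x) by 150 mm (y), walls 3 mm thick and 16 mm high, floor 3 mm above the bench. Origin: centre of its underside. A cross wall, top 14 mm above the bench, at x = +95 to +98 mm parts off the long empty bay for the spanner (x -147 to +95, y -72 to +72 mm) from a short bay at +x with a spare glass and gasket.
- beaker_small: Loose glass beaker, 44 mm wide, 58 mm tall, between the robot and the chamber; to be left alone. Origin: centre of its underside.
- petri_dish: Loose covered glass dish, 96 mm wide, 17 mm high, between the robot and the chamber; to be left alone. Origin: centre of its underside.
- beaker_large: Loose glass beaker, 74 mm wide, 95 mm tall, beyond the chamber; to be left alone. Origin: centre of its underside.
- flask: Loose conical glass flask, 84 mm wide, 137 mm tall, beyond the chamber; to be left alone. Origin: centre of its underside.
- beaker_mid: Loose glass beaker, 55 mm wide, 70 mm tall, beyond the chamber to its right; to be left alone. Origin: centre of its underside.
There are look-alikes about, which are no part of the job. Of the things like the spanner, leave any that is red; of the rest the larger one is meant.

How it is judged:
By the outcome, as a careful person would: the job done as asked, in the order asked, and still so for the second after the job is handed in, with the robot touching nothing.
It also fails if it takes over 56 s, if anything falls off the work surface, if the arm or the gripper's body presses on something with over 40 N, if the wrist force passes 120 N, or if a joint passes its speed limit or range.

## Working session

There is one attempt and no reset: what is moved stays moved. The work goes in short steps, Python scripts to look and compute and a tool call to move; the robot and the scene stay as the last step left them, time stands still between calls to the robot, and variables do not carry over. Pictures are saved under pics/ and viewed, at most 10 in all, crops included, and the job is handed in when it is done.

Besides the shell and the picture viewer there is one more tool, called after "Call:" as name(argument=value, ...), one argument or row to a line, values as JSON. step_arm: Moves the arm, as the interface text tells. Shift numbers are shares of 2 cm and turn numbers shares of 0.1 rad, none past 1 either way. Its arguments: {"type":"object","properties":{"deltas":{"type":"array"},"force":{"type":"number"}},"required":["deltas"]}

```bash
mkdir -p pics; cat > h.py <<'E'
import numpy as np, cv2
from rig import manip
from scipy.spatial.transform import Rotation as R
def shot(name,fn=None):
    c=manip.read_camera(name)
    if fn: cv2.imwrite('pics/'+fn,c['pixels'][:,:,::-1])
    return c
def Rm(q): return R.from_quat([q[1],q[2],q[3],q[0]]).as_matrix()
def ray(c,uv):
    K=np.array(c['mtx']); d=np.linalg.solve(K,[uv[0],uv[1],1])[:2]; s=d.copy()
    for _ in range(20): s=d/(1+c['k1']*(s@s))
    return Rm(c['orientation'])@np.array([s[0],-s[1],-1])
def at(c,uv,z):
    r=ray(c,uv);p=np.array(c['position']);return p+r*(z-p[2])/r[2]
def proj(c,P):
    q=Rm(c['orientation']).T@(np.array(P)-c['position']); s=np.array([q[0],-q[1]])/-q[2]
    s=s*(1+c['k1']*(s@s)); return (np.array(c['mtx'])@[s[0],s[1],1])[:2]
E
python3 - <<'E'
from h import *
for n in('top','scene'):
    c=shot(n,n+'0.png');print(c['mtx'],c['k1'],c['position'],c['orientation'])
print(manip.get_obs())
E
```

```text
[[437.71824213   0.         314.52236578]
 [  0.         437.71824213 234.39665771]
 [  0.           0.           1.        ]] -0.09956735363040926 [0.4733811  0.201251   1.26903244] [-0.69927123 -0.02734869  0.02384347  0.71393507]
[[487.44325378   0.         330.8592755 ]
 [  0.         487.44325378 240.35905059]
 [  0.           0.           1.        ]] -0.06844961391980954 [1.04448983 0.99111193 0.89946248] [0.25448497 0.10827139 0.40014457 0.87372709]
{'clock': 0.1, 'joint_pos': array([ 9.74699624e-01,  1.81472535e-01,  1.60787541e+00,  1.86830275e-06,
        1.35381379e+00, -2.06320423e-01]), 'dq': array([-1.85131529e-03,  7.87847922e-05, -3.99174721e-03, -3.93473260e-04,
       -5.19393429e-05,  1.08343148e-03]), 'joint_efforts': array([ 8.28324937e-04, -4.45876336e+01, -3.52242100e+01, -1.63128302e-04,
        4.06575302e-03, -4.77865854e-07]), 'tool_pos': array([0.21822057, 0.53148644, 0.24748673]), 'tcp_rot': array([-3.07227401e-04,  1.93656932e-01,  9.81068997e-01, -7.21884126e-04]), 'wrist_force': array([-0.52101183,  0.31901158, -0.47363901]), 'torque': array([-0.03421069, -0.00825229,  0.01948509]), 'grip_force': 0.0, 'finger_gap': 0.08532479555269337}
```

View pics/top0.png

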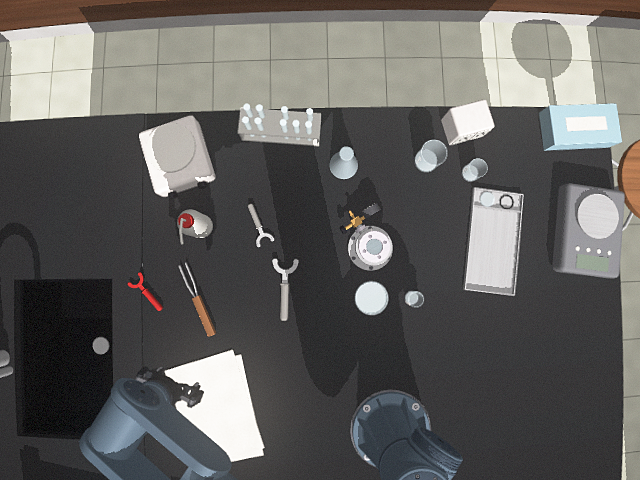

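View pics/scene0.png

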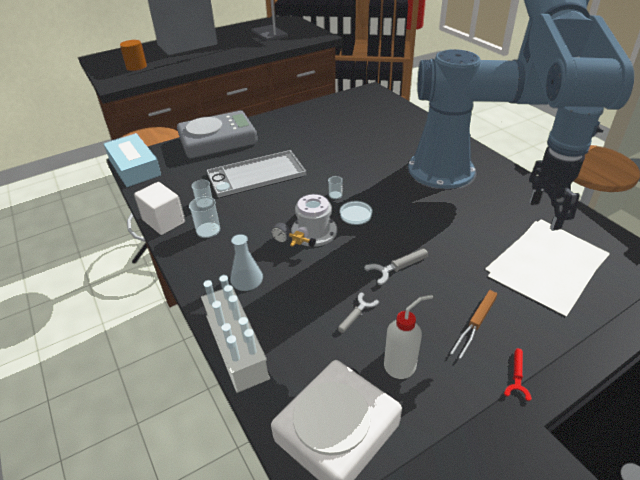

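The top view shows the large spanner with its head at about (286,265) and handle end at (284,320). The smaller look-alike is at (260,225) and the red one at (145,290). The ring is at (371,246), the tray at (494,241), the petri dish at (371,298) and the small beaker at (414,299). I'll zoom in on the spanner and ring.

```bash
python3 - <<'E'
from h import *
im=cv2.imread('pics/top0.png')
a=cv2.resize(im[250:330,255:315],None,fx=7,fy=7,interpolation=cv2.INTER_CUBIC)
b=cv2.resize(im[219:275,345:401],None,fx=7,fy=7,interpolation=cv2.INTER_CUBIC)
o=np.zeros((560,812,3),np.uint8);o[:,:420]=a;o[:392,420:]=b
cv2.imwrite('pics/crop1.png',o)
s=cv2.imread('pics/scene0.png')[185:250,270:345]
cv2.imwrite('pics/crop1b.png',cv2.resize(s,None,fx=8,fy=8,interpolation=cv2.INTER_CUBIC))
cv2.imwrite('pics/crop1.png',o[:,:800])
E
```

```text
(no output)
```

View pics/crop1.png

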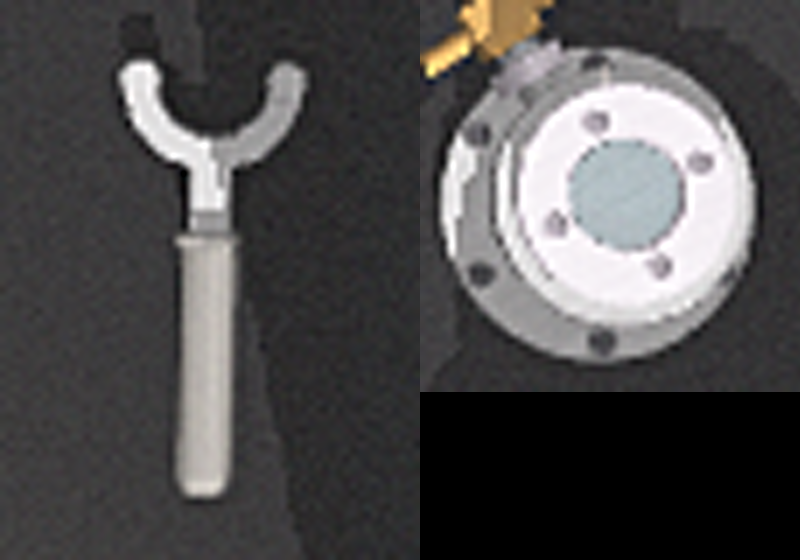

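View pics/crop1b.png

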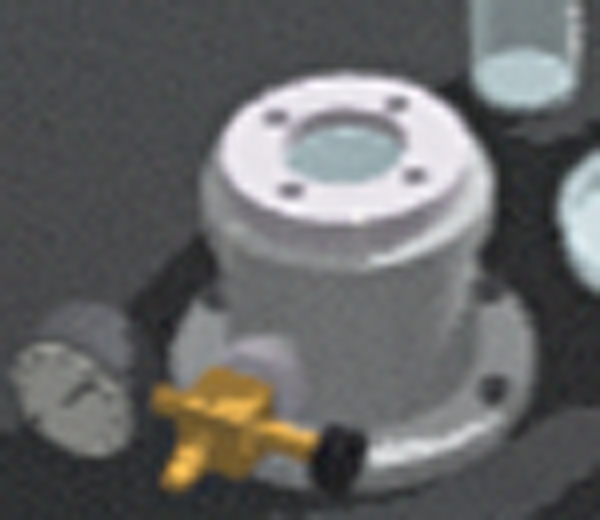

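Crop 1 shows the spanner's prong ends at about (140,75) and (288,78) and its handle end at (204,495). The ring holes are at (598,122), (700,162), (660,267) and (557,224). In the scene crop the holes are at (277,117), (397,103), (416,176) and (292,190), with the white line at (357,217).

```bash
cat >> h.py <<'E'
def seg(): pass
E
python3 - <<'E'
from h import *
t=shot('top');s=shot('scene')
T=lambda x,y,x0,y0,k=7:((x+.5)/k-.5+x0,(y+.5)/k-.5+y0)
ht=[at(t,T(x-420,y,345,219),.102)for x,y in[(598,122),(700,162),(660,267),(557,224)]]
hs=[at(s,T(x,y,270,185,8),.102)for x,y in[(277,117),(397,103),(416,176),(292,190)]]
for h in(ht,hs):
    h=np.array(h);c=h.mean(0);print('ring',c.round(4))
    for p in h:print(p[:2].round(4),np.hypot(*(p-c)[:2]).round(4),np.degrees(np.arctan2(*(p-c)[[1,0]])).round(1))
print('line',at(s,T(357,217,270,185,8),.102))
g=lambda x,y,z:at(t,T(x,y,255,250),z)
pr=[g(140,75,.016),g(288,78,.016)];he=g(204,495,.012);hn=g(206,236,.024)
print('prong',pr,np.hypot(*(pr[0]-pr[1])[:2]),'end',he,'handlefront',hn)
m=(pr[0]+pr[1])/2;print(m,np.hypot(*(m-he)[:2]),np.degrees(np.arctan2(*(m-he)[[1,0]])))
for n,uv,z in[('tray corners',(475,188),.016),('',(523,194),.016),('',(515,295),.016),('',(466,289),.016),('crosswall',(474,207),.014),('',(521,212),.014),('petri',(371,298),.017),('bk_s',(414,299),.03),('valve',(355,222),.05),('flask',(344,165),.03),('bkL',(429,160),.03),('gauge',(371,210),.06)]:print(n,at(t,uv,z).round(3))
print('scene end', [at(s,u,.012).round(4) for u in [(427,252)]])
E
```

```text
ring [0.523  0.0469 0.102 ]
[0.5507 0.0579] 0.0298 21.6
[0.5345 0.0193] 0.03 -67.4
[0.4948 0.0358] 0.0303 -158.5
[0.5121 0.0747] 0.0299 111.6
ring [0.5255 0.0487 0.102 ]
[0.5368 0.0212] 0.0297 -67.7
[0.4978 0.037 ] 0.03 -157.0
[0.5141 0.0765] 0.03 112.3
[0.5532 0.0602] 0.03 22.5
line [0.5424289 0.0850873 0.102    ]
prong [array([0.49243862, 0.32240636, 0.016     ]), array([0.49001312, 0.26186181, 0.016     ])] 0.060593116180501415 end [0.32088737 0.29945334 0.012     ] handlefront [0.42663526 0.29586477 0.024     ]
[0.49122587 0.29213408 0.016     ] 0.170495684805583 -2.460422983580522
tray corners [ 0.691 -0.266  0.016]
 [ 0.671 -0.412  0.016]
 [ 0.376 -0.372  0.016]
 [ 0.398 -0.226  0.016]
crosswall [ 0.635 -0.261  0.014]
 [ 0.618 -0.403  0.014]
petri [0.379 0.05  0.017]
bk_s [ 0.374 -0.071  0.03 ]
valve [0.594 0.092 0.05 ]
flask [0.762 0.118 0.03 ]
bkL [ 0.772 -0.13   0.03 ]
gauge [0.626 0.048 0.06 ]
scene end [array([0.3214, 0.302 , 0.012 ])]
```

Call:
step_arm(
  deltas=[
    {"fingers":-1,"dp":[0.75,-0.98,-0.6],"delta_rot":[0,0,0.29]},
    {"fingers":-1,"dp":[0.75,-0.98,-0.6],"delta_rot":[0,0,0.29]},
    {"fingers":-1,"dp":[0.75,-0.98,-0.6],"delta_rot":[0,0,0.29]},
    {"fingers":-1,"dp":[0.75,-0.98,-0.6],"delta_rot":[0,0,0.29]},
    {"fingers":-1,"dp":[0.75,-0.98,-0.6],"delta_rot":[0,0,0.29]},
    {"fingers":-1,"dp":[0.75,-0.98,-0.6],"delta_rot":[0,0,0.29]},
    {"fingers":-1,"dp":[0.75,-0.98,-0.6],"delta_rot":[0,0,0.29]},
    {"fingers":-1,"dp":[0.75,-0.98,-0.6],"delta_rot":[0,0,0.29]},
  ],
  force=80,
)

```text
clock: 0.87
tool_pos: [0.339, 0.374, 0.1517]
tcp_rot: [-0.0, 0.078, 0.997, -0.0]
wrist_force: [0.2, 0.3, 0.6]
finger_gap: 0.0854
grip_force: 0.0
```

Call:
step_arm(
  deltas=[
    {"fingers":-0.5,"dp":[0.75,-0.98,-0.6],"delta_rot":[0,0,0.29]},
    {"fingers":-0.5,"dp":[0.75,-0.98,-0.6],"delta_rot":[0,0,0.29]},
    {"fingers":-0.5,"dp":[0.75,-0.98,-0.6],"delta_rot":[0,0,0.29]},
    {"fingers":-0.5,"dp":[0.75,-0.98,-0.6],"delta_rot":[0,0,0.29]},
    {"fingers":-0.5,"dp":[0,0,0],"delta_rot":[0,0,0]},
    {"fingers":-0.5,"dp":[0,0,0],"delta_rot":[0,0,0]},
  ],
)

```text
clock: 1.37
tool_pos: [0.3985, 0.2957, 0.1036]
tcp_rot: [-0.001, 0.022, 1.0, -0.0]
wrist_force: [0.4, 0.1, 0.5]
finger_gap: 0.0643
grip_force: 0.0
```

Call:
step_arm(
  deltas=[
    {"fingers":-0.3,"dp":[-0.08,0.06,-0.9],"delta_rot":[0,0,0]},
    {"fingers":-0.3,"dp":[0,0,-0.9],"delta_rot":[0,0,0]},
    {"fingers":-0.3,"dp":[0,0,-0.9],"delta_rot":[0,0,0]},
    {"fingers":-0.3,"dp":[0,0,-0.8],"delta_rot":[0,0,0]},
    {"fingers":-0.3,"dp":[0,0,-0.5],"delta_rot":[0,0,0]},
    {"fingers":-0.3,"dp":[0,0,-0.18],"delta_rot":[0,0,0]},
    {"fingers":-0.3,"dp":[0,0,0],"delta_rot":[0,0,0]},
  ],
)

```text
clock: 1.95
tool_pos: [0.3962, 0.2982, 0.0203]
tcp_rot: [-0.001, 0.021, 1.0, -0.0]
wrist_force: [-0.9, -0.7, -0.0]
finger_gap: 0.0557
grip_force: 0.0
```

Call:
step_arm(
  deltas=[
    {"fingers":1,"dp":[0,0,0],"delta_rot":[0,0,0]},
    {"fingers":1,"dp":[0,0,0],"delta_rot":[0,0,0]},
    {"fingers":1,"dp":[0,0,0],"delta_rot":[0,0,0]},
    {"fingers":1,"dp":[0,0,0],"delta_rot":[0,0,0]},
    {"fingers":1,"dp":[0,0,0],"delta_rot":[0,0,0]},
    {"fingers":1,"dp":[0,0,0],"delta_rot":[0,0,0]},
    {"fingers":1,"dp":[0,0,0],"delta_rot":[0,0,0]},
    {"fingers":1,"dp":[0,0,0],"delta_rot":[0,0,0]},
  ],
)

```text
clock: 2.62
tool_pos: [0.3978, 0.2984, 0.022]
tcp_rot: [0.001, 0.021, 1.0, 0.001]
wrist_force: [-1.4, 0.4, 5.9]
finger_gap: 0.0202
grip_force: 79.1
```

Call:
step_arm(
  deltas=[
    {"fingers":1,"dp":[0,0,0.4],"delta_rot":[0,0,0]},
    {"fingers":1,"dp":[0,0,0.8],"delta_rot":[0,0,0]},
    {"fingers":1,"dp":[0,0,1],"delta_rot":[0,0,0]},
    {"fingers":1,"dp":[0,0,1],"delta_rot":[0,0,0]},
    {"fingers":1,"dp":[0,0,1],"delta_rot":[0,0,0]},
    {"fingers":1,"dp":[0,0,1],"delta_rot":[0,0,0]},
    {"fingers":1,"dp":[0,0,1],"delta_rot":[0,0,0]},
    {"fingers":1,"dp":[0,0,1],"delta_rot":[0,0,0]},
  ],
)

```text
clock: 3.28
tool_pos: [0.3964, 0.2976, 0.166]
tcp_rot: [-0.0, 0.021, 1.0, -0.0]
wrist_force: [0.2, 0.1, -2.8]
finger_gap: 0.0204
grip_force: 78.4
```

Call:
step_arm(
  deltas=[
    {"fingers":1,"dp":[0.13,-0.5,0.7],"delta_rot":[0,0,0.28]},
    {"fingers":1,"dp":[0.13,-0.95,0.2],"delta_rot":[0,0,0.28]},
    {"fingers":1,"dp":[0.13,-0.95,0],"delta_rot":[0,0,0.28]},
    {"fingers":1,"dp":[0.13,-0.95,0],"delta_rot":[0,0,0.28]},
    {"fingers":1,"dp":[0.13,-0.95,0],"delta_rot":[0,0,0.28]},
    {"fingers":1,"dp":[0.13,-0.95,0],"delta_rot":[0,0,0.28]},
    {"fingers":1,"dp":[0.13,-0.95,0],"delta_rot":[0,0,0.28]},
    {"fingers":1,"dp":[0.13,-0.95,0],"delta_rot":[0,0,0.28]},
  ],
)

```text
clock: 3.95
tool_pos: [0.4173, 0.1539, 0.183]
tcp_rot: [-0.0, -0.092, 0.996, -0.0]
wrist_force: [0.1, 0.5, -2.6]
finger_gap: 0.0202
grip_force: 78.5
```

Call:
step_arm(
  deltas=[
    {"fingers":1,"dp":[0.13,-0.95,0],"delta_rot":[0,0,0.28]},
    {"fingers":1,"dp":[0.13,-0.95,0],"delta_rot":[0,0,0.28]},
    {"fingers":1,"dp":[0.13,-0.95,0],"delta_rot":[0,0,0.28]},
    {"fingers":1,"dp":[0.13,-0.95,0],"delta_rot":[0,0,0.28]},
    {"fingers":1,"dp":[0.13,-0.95,0],"delta_rot":[0,0,0.28]},
    {"fingers":1,"dp":[0.13,-0.95,0],"delta_rot":[0,0,0.28]},
    {"fingers":1,"dp":[0.13,-0.5,0],"delta_rot":[0,0,0.28]},
    {"fingers":1,"dp":[0,0,0],"delta_rot":[0,0,0.1]},
  ],
)

```text
clock: 4.62
tool_pos: [0.4361, 0.0291, 0.1832]
tcp_rot: [0.0, -0.192, 0.981, -0.0]
wrist_force: [-0.9, 0.2, -2.2]
finger_gap: 0.0205
grip_force: 78.6
```

Call:
step_arm(
  deltas=[
    {"fingers":1,"dp":[0,0,0],"delta_rot":[0,0,0]},
    {"fingers":1,"dp":[0,0,0],"delta_rot":[0,0,0]},
    {"fingers":1,"dp":[0,0,0],"delta_rot":[0,0,0]},
  ],
)

```text
clock: 4.87
tool_pos: [0.4355, 0.0316, 0.1827]
tcp_rot: [-0.0, -0.193, 0.981, 0.0]
wrist_force: [0.3, -0.1, -2.8]
finger_gap: 0.0202
grip_force: 78.6
```

```bash
python3 - <<'E'
from h import *
t=shot('top','t2.png');s=shot('scene','s2.png')
o=manip.get_obs();print(o['tool_pos'],o['tcp_rot'],o['wrist_force'],o['finger_gap'])
a=cv2.resize(t['pixels'][205:305,335:410,::-1],None,fx=5.3,fy=5.3,interpolation=cv2.INTER_CUBIC)
b=cv2.resize(s['pixels'][150:256,270:370,::-1],None,fx=4,fy=5,interpolation=cv2.INTER_CUBIC)
h=530;o=np.zeros((h,398+400,3),np.uint8);o[:a.shape[0],:a.shape[1]]=a[:h];o[:b.shape[0],398:]=b
cv2.imwrite('pics/crop2.png',o)
E
```

```text
[0.43565408 0.03159872 0.18267474] [-6.34710715e-05 -1.93270224e-01  9.81145560e-01  8.43484916e-05] [-0.28992565  0.02962177 -2.27646774] 0.020511753797471298
```

View pics/crop2.png

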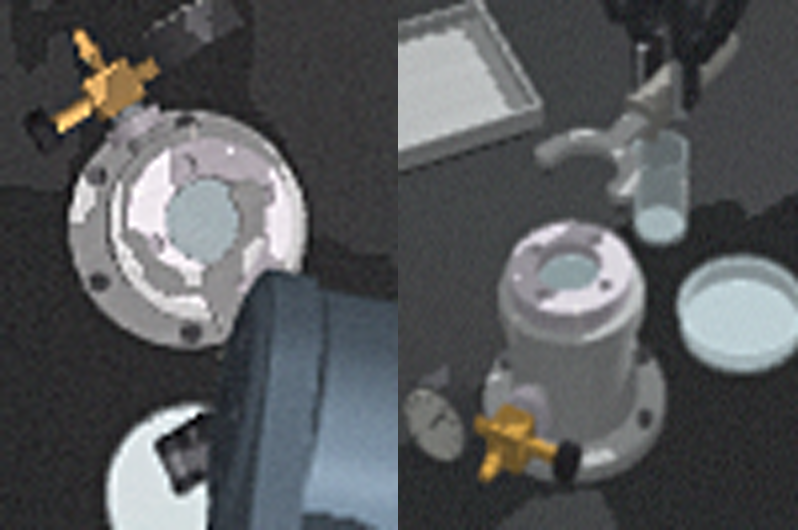

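In the top view the head is hovering over the ring in mixed light and shadow, with the arm hiding the handle. In the scene view the prong ends are at about (545,155) and (622,192), with the ring below at (570,270). I'll correct y, go lower and overlay the model.

Call:
step_arm(
  deltas=[
    {"fingers":1,"dp":[0.09,-0.5,-0.5],"delta_rot":[0,0,0]},
    {"fingers":1,"dp":[0,-0.45,-0.7],"delta_rot":[0,0,0]},
    {"fingers":1,"dp":[0,0,-0.7],"delta_rot":[0,0,0]},
    {"fingers":1,"dp":[0,0,-0.3],"delta_rot":[0,0,0]},
    {"fingers":1,"dp":[0,0,0],"delta_rot":[0,0,0]},
    {"fingers":1,"dp":[0,0,0],"delta_rot":[0,0,0]},
    {"fingers":1,"dp":[0,0,0],"delta_rot":[0,0,0]},
  ],
)

```text
clock: 5.55
tool_pos: [0.4382, 0.0118, 0.1392]
tcp_rot: [0.0, -0.193, 0.981, -0.0]
wrist_force: [0.0, 0.2, -3.0]
finger_gap: 0.0204
grip_force: 78.6
```

```bash
cat >> h.py <<'E'
# spanner frame seen from tool: tool z down, tool y = spanner y (tool yaw = phi+90 -> tool x = spanner... )
def sp_pts(o,P,off=(.094,0,-.022)):
    y=Rm(o['tcp_rot'])[:,1]; ph=np.arctan2(y[1],y[0])-np.pi/2
    if np.cos(ph)<-.2: ph+=np.pi
    M=R.from_euler('z',ph).as_matrix(); return np.array(o['tool_pos'])+(np.array(P)+off)@M.T, np.degrees(ph)
E
python3 - <<'E'
from h import *
t=shot('top');s=shot('scene')
o=manip.get_obs();print(o['tool_pos'],o['tcp_rot'],o['wrist_force'])
P=[[0,.03,0],[0,-.03,0],[0,.03,.016],[0,-.03,.016],[-.038,0,.016]]
W,ph=sp_pts(o,P);print(W.round(4),ph)
def crop(c,x0,y0,x1,y1,k):
    im=cv2.resize(c['pixels'][y0:y1,x0:x1,::-1],None,fx=k,fy=k,interpolation=cv2.INTER_CUBIC)
    for i,w in enumerate(W):
        u=proj(c,w);print(u.round(1))
        q=tuple(int(round(v)) for v in ((u-[x0,y0]+.5)*k-.5))
        cv2.circle(im,q,2,[(0,0,255),(0,0,255),(0,255,0),(0,255,0),(255,0,255)][i],-1)
    return im
a=crop(t,342,210,402,280,7);b=crop(s,280,170,335,240,7)
o=np.zeros((490,805,3),np.uint8);o[:,:420]=a;o[:,420:805]=b
cv2.imwrite('pics/crop3.png',o[:,:800])
E
```

```text
[0.43830693 0.01187728 0.13943837] [ 6.87060679e-04 -1.93065259e-01  9.81185625e-01 -3.20494229e-04] [ 0.7143201  -0.12072861 -2.99591183]
[[0.5139 0.0753 0.1174]
 [0.5367 0.0197 0.1174]
 [0.5139 0.0753 0.1334]
 [0.5367 0.0197 0.1334]
 [0.4901 0.0331 0.1334]] 22.263422187167052
[364.5 249.7]
[385.3 240.6]
[365.2 249.4]
[386.2 240.2]
[381.7 258.2]
[321.2 201.7]
[303.7 194.4]
[321.1 196.9]
[303.4 189.6]
[320.5 186.6]
```

View pics/crop3.png

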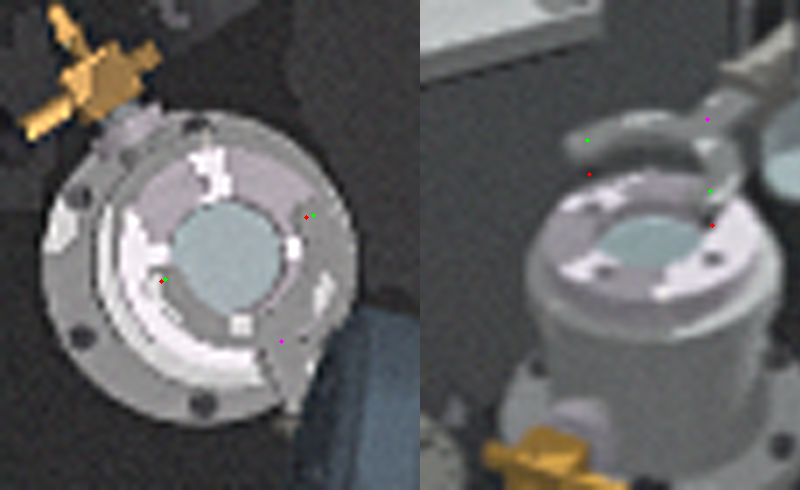

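The overlay matches the head to within about 1 px in the top view: C ends at (165,280) and (305,217). The holes there sit about 2 mm nearer the robot than the tips, and the scene view agrees to within about 1.5 mm. I'll shift x by -1.7 mm and descend gently.

Call:
step_arm(
  deltas=[
    {"fingers":1,"dp":[-0.08,0,-0.3],"delta_rot":[0,0,0]},
    {"fingers":1,"dp":[0,0,-0.3],"delta_rot":[0,0,0]},
    {"fingers":1,"dp":[0,0,-0.2],"delta_rot":[0,0,0]},
    {"fingers":1,"dp":[0,0,-0.1],"delta_rot":[0,0,0]},
    {"fingers":1,"dp":[0,0,0],"delta_rot":[0,0,0]},
    {"fingers":1,"dp":[0,0,0],"delta_rot":[0,0,0]},
  ],
  force=100,
)

```text
clock: 6.15
tool_pos: [0.4364, 0.012, 0.1206]
tcp_rot: [0.0, -0.193, 0.981, 0.0]
wrist_force: [3.6, 1.1, -4.2]
finger_gap: 0.0197
grip_force: 102.4
```

Call:
step_arm(
  deltas=[
    {"fingers":1,"dp":[0,0,-0.1],"delta_rot":[0,0,0]},
    {"fingers":1,"dp":[0,0,-0.05],"delta_rot":[0,0,0]},
    {"fingers":1,"dp":[0,0,0],"delta_rot":[0,0,0]},
    {"fingers":1,"dp":[0,0,0],"delta_rot":[0,0,0]},
  ],
)

```text
clock: 6.48
tool_pos: [0.4365, 0.0119, 0.118]
tcp_rot: [0.0, -0.193, 0.981, -0.0]
wrist_force: [3.5, 1.5, -1.4]
finger_gap: 0.0197
grip_force: 102.8
```

Call:
step_arm(
  deltas=[
    {"fingers":1,"dp":[0.05,0.02,0],"delta_rot":[0,0,0]},
    {"fingers":1,"dp":[0,0,-0.1],"delta_rot":[0,0,0]},
    {"fingers":1,"dp":[0,0,-0.05],"delta_rot":[0,0,0]},
    {"fingers":1,"dp":[0,0,0],"delta_rot":[0,0,0]},
    {"fingers":1,"dp":[0,0,0],"delta_rot":[0,0,0]},
  ],
)

```text
clock: 6.9
tool_pos: [0.4367, 0.0123, 0.1144]
tcp_rot: [-0.001, -0.193, 0.981, 0.0]
wrist_force: [0.7, 0.2, -3.0]
finger_gap: 0.0197
grip_force: 102.8
```

```bash
python3 - <<'E'
from h import *
o=manip.get_obs();print(o['tool_pos'],o['wrist_force'],o['torque'])
E
```

```text
[0.4366695  0.01230238 0.11443818] [ 0.73402968  0.18288537 -2.95136259] [ 0.03122304 -0.02429062  0.01197319]
```

Call:
step_arm(
  deltas=[
    {"fingers":1,"dp":[0,0,-0.06],"delta_rot":[0,0,0]},
    {"fingers":1,"dp":[0,0,-0.04],"delta_rot":[0,0,0]},
    {"fingers":1,"dp":[0,0,0],"delta_rot":[0,0,0]},
    {"fingers":1,"dp":[0,0,0],"delta_rot":[0,0,0]},
  ],
)

```text
clock: 7.23
tool_pos: [0.4371, 0.0122, 0.1134]
tcp_rot: [-0.0, -0.193, 0.981, -0.0]
wrist_force: [-5.6, -0.5, 8.1]
finger_gap: 0.0199
grip_force: 104.3
```

```bash
python3 - <<'E'
from h import *
s=shot('scene');t=shot('top')
b=cv2.resize(s['pixels'][175:245,275:345,::-1],None,fx=8,fy=8,interpolation=cv2.INTER_CUBIC)
cv2.imwrite('pics/crop4.png',b)
o=manip.get_obs();print(o['tool_pos'],o['wrist_force'],o['torque'])
E
```

```text
[0.43716799 0.01217115 0.11343088] [-4.35826877 -0.25106601  7.28074096] [0.17008345 0.31861654 0.12167621]
```

View pics/crop4.png

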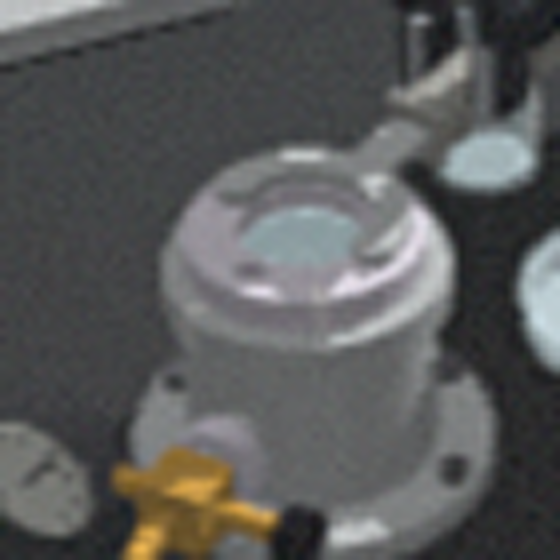

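The head lies flat on the ring at about (300,230) in the crop, and the contact force rose at the expected height, so the prongs are home. Next I'll plan the arc.

```bash
python3 - <<'E'
from h import *
a=np.radians(202.26);r=.094;st=.06
for i in range(22):
    n=a-st; d=r*np.array([np.cos(n)-np.cos(a),np.sin(n)-np.sin(a)])/.02; a=n
    print(i,d.round(3),(np.array([.5241,.0478])+r*np.array([np.cos(a),np.sin(a)])).round(4))
E
```

```text
0 [-0.099  0.264] [0.4351 0.0175]
1 [-0.083  0.269] [0.4335 0.0229]
2 [-0.067  0.274] [0.4321 0.0283]
3 [-0.05   0.277] [0.4311 0.0339]
4 [-0.033  0.28 ] [0.4305 0.0395]
5 [-0.016  0.281] [0.4301 0.0451]
6 [0.    0.282] [0.4301 0.0508]
7 [0.017 0.281] [0.4305 0.0564]
8 [0.034 0.28 ] [0.4312 0.062 ]
9 [0.051 0.277] [0.4322 0.0675]
10 [0.067 0.274] [0.4335 0.073 ]
11 [0.084 0.269] [0.4352 0.0784]
12 [0.1   0.264] [0.4372 0.0837]
13 [0.115 0.257] [0.4395 0.0888]
14 [0.131 0.25 ] [0.4421 0.0938]
15 [0.145 0.242] [0.445  0.0986]
16 [0.16  0.232] [0.4482 0.1033]
17 [0.173 0.222] [0.4517 0.1077]
18 [0.186 0.212] [0.4554 0.112 ]
19 [0.199 0.2  ] [0.4594 0.116 ]
20 [0.21  0.188] [0.4636 0.1197]
21 [0.221 0.175] [0.468  0.1232]
```

Call:
step_arm(
  deltas=[
    {"fingers":1,"dp":[-0.1,0.26,0],"delta_rot":[0,0,-0.6]},
    {"fingers":1,"dp":[-0.08,0.27,0],"delta_rot":[0,0,-0.6]},
    {"fingers":1,"dp":[-0.07,0.27,0],"delta_rot":[0,0,-0.6]},
    {"fingers":1,"dp":[-0.05,0.28,0],"delta_rot":[0,0,-0.6]},
  ],
)

```text
clock: 7.67
tool_pos: [0.4322, 0.0334, 0.1137]
tcp_rot: [0.001, -0.073, 0.997, -0.001]
wrist_force: [0.3, -2.6, 3.7]
finger_gap: 0.0196
grip_force: 103.6
```

Call:
step_arm(
  deltas=[
    {"fingers":1,"dp":[-0.03,0.28,-0.01],"delta_rot":[0,0,-0.6]},
    {"fingers":1,"dp":[-0.02,0.28,0],"delta_rot":[0,0,-0.6]},
    {"fingers":1,"dp":[0,0.28,0],"delta_rot":[0,0,-0.6]},
    {"fingers":1,"dp":[0.02,0.28,0],"delta_rot":[0,0,-0.6]},
    {"fingers":1,"dp":[0.03,0.28,0],"delta_rot":[0,0,-0.6]},
  ],
)

```text
clock: 8.08
tool_pos: [0.432, 0.0616, 0.1136]
tcp_rot: [0.001, 0.077, 0.997, -0.001]
wrist_force: [-1.5, -2.5, 5.3]
finger_gap: 0.0196
grip_force: 103.9
```

Call:
step_arm(
  deltas=[
    {"fingers":1,"dp":[0.05,0.28,0],"delta_rot":[0,0,-0.6]},
    {"fingers":1,"dp":[0.07,0.27,0],"delta_rot":[0,0,-0.6]},
    {"fingers":1,"dp":[0.08,0.27,0],"delta_rot":[0,0,-0.6]},
    {"fingers":1,"dp":[0,0,0],"delta_rot":[0,0,0]},
  ],
)

```text
clock: 8.42
tool_pos: [0.4362, 0.0786, 0.1135]
tcp_rot: [0.001, 0.166, 0.986, -0.0]
wrist_force: [-0.5, -0.6, 5.4]
finger_gap: 0.0197
grip_force: 103.8
```

```bash
python3 - <<'E'
from h import *
o=manip.get_obs();print(o['tool_pos'],o['wrist_force'],o['torque'],sp_pts(o,[[0,0,0]]))
E
```

```text
[0.43615769 0.0786259  0.11351753] [-0.53454772 -0.58951126  5.39149981] [-0.08294557 -0.0557336   0.09610445] (array([[0.52497638, 0.04784864, 0.09151753]]), np.float64(-19.112117283003407))
```

Call:
step_arm(
  deltas=[
    {"fingers":1,"dp":[0.07,0.18,0],"delta_rot":[0,0,-0.4]},
    {"fingers":1,"dp":[0.07,0.17,0],"delta_rot":[0,0,-0.4]},
    {"fingers":1,"dp":[0.08,0.17,0],"delta_rot":[0,0,-0.4]},
  ],
)

```text
clock: 8.67
tool_pos: [0.4402, 0.0886, 0.1135]
tcp_rot: [0.001, 0.224, 0.975, -0.0]
wrist_force: [-3.2, -0.6, 6.3]
finger_gap: 0.0197
grip_force: 104.0
```

```bash
cat > st.py <<'E'
from h import *
o=manip.get_obs();y=Rm(o['tcp_rot'])[:,1]
c=np.array([.5241,.0478]);d=np.array(o['tool_pos'])[:2]-c;F=np.array(o['wrist_force'])
print(np.array(o['tool_pos']).round(4),F.round(1),np.array(o['torque']).round(2),'about axis',(d[0]*F[1]-d[1]*F[0]+o['torque'][2]).round(2),'turned',22.26-sp_pts(o,[[0,0,0]])[1],'org',sp_pts(o,[[0,0,0]])[0].round(4),'j',np.array(o['joint_pos']).round(2))
E
python3 st.py
```

```text
[0.4402 0.0886 0.1135] [-3.2 -0.6  6.3] [-0.17  0.08  0.53] about axis 0.71 turned 48.17423834402796 org [[0.5248 0.0476 0.0915]] j [-0.07  0.08  2.03 -0.    1.04 -1.18]
```

Call:
step_arm(
  deltas=[
    {"fingers":1,"dp":[0.08,0.17,0],"delta_rot":[0,0,-0.4]},
    {"fingers":1,"dp":[0.09,0.16,0],"delta_rot":[0,0,-0.4]},
  ],
)

```text
clock: 8.83
tool_pos: [0.4437, 0.0953, 0.1135]
tcp_rot: [0.001, 0.263, 0.965, -0.0]
wrist_force: [-2.3, -0.2, 6.4]
finger_gap: 0.0199
grip_force: 103.9
```

```bash
python3 st.py
```

```text
[0.4437 0.0953 0.1135] [-2.3 -0.2  6.4] [-0.2   0.02  0.52] about axis 0.65 turned 52.75208431404411 org [[0.5247 0.0476 0.0915]] j [-0.05  0.09  2.02 -0.    1.04 -1.09]
```

Call:
step_arm(
  deltas=[
    {"fingers":1,"dp":[0.1,0.16,0],"delta_rot":[0,0,-0.4]},
    {"fingers":1,"dp":[0.1,0.15,0],"delta_rot":[0,0,-0.4]},
  ],
)

```text
clock: 9.0
tool_pos: [0.4477, 0.1016, 0.1135]
tcp_rot: [0.001, 0.301, 0.954, -0.0]
wrist_force: [-1.7, 1.3, 7.0]
finger_gap: 0.0196
grip_force: 104.0
```

```bash
python3 st.py
```

```text
[0.4477 0.1016 0.1135] [-1.7  1.3  7. ] [-0.15  0.05  0.65] about axis 0.64 turned 57.32879310923906 org [[0.5246 0.0476 0.0915]] j [-0.04  0.1   2.   -0.    1.04 -0.99]
```

Call:
step_arm(
  deltas=[
    {"fingers":1,"dp":[0.11,0.15,0],"delta_rot":[0,0,-0.4]},
    {"fingers":1,"dp":[0.11,0.14,0],"delta_rot":[0,0,-0.4]},
  ],
)

```text
clock: 9.17
tool_pos: [0.4522, 0.1076, 0.1135]
tcp_rot: [0.001, 0.339, 0.941, 0.0]
wrist_force: [-1.7, 1.3, 5.9]
finger_gap: 0.0199
grip_force: 103.9
```

```bash
python3 st.py
```

```text
[0.4522 0.1076 0.1135] [-1.7  1.3  5.9] [ 0.03 -0.03  0.69] about axis 0.7 turned 61.90706111841615 org [[0.5245 0.0476 0.0915]] j [-0.02  0.11  1.99 -0.    1.04 -0.9 ]
```

Call:
step_arm(
  deltas=[
    {"fingers":1,"dp":[0.12,0.14,0],"delta_rot":[0,0,-0.4]},
    {"fingers":1,"dp":[0.06,0.07,0],"delta_rot":[0,0,-0.2]},
  ],
)

```text
clock: 9.33
tool_pos: [0.4557, 0.1117, 0.1135]
tcp_rot: [0.001, 0.367, 0.93, -0.0]
wrist_force: [-4.7, -2.5, 7.4]
finger_gap: 0.0201
grip_force: 104.3
```

```bash
python3 st.py
```

```text
[0.4557 0.1117 0.1135] [-4.7 -2.5  7.4] [-0.69  0.4   0.97] about axis 1.44 turned 65.31943286624892 org [[0.5244 0.0475 0.0915]] j [-0.01  0.12  1.98 -0.    1.04 -0.83]
```

Call:
step_arm(
  deltas=[
    {"fingers":1,"dp":[0.06,0.06,0],"delta_rot":[0,0,-0.2]},
    {"fingers":1,"dp":[0.03,0.03,0],"delta_rot":[0,0,-0.1]},
    {"fingers":1,"dp":[0,0,0],"delta_rot":[0,0,0]},
  ],
)

```text
clock: 9.58
tool_pos: [0.4565, 0.1126, 0.1133]
tcp_rot: [0.0, 0.379, 0.925, -0.002]
wrist_force: [-5.9, -3.9, 10.5]
finger_gap: 0.0197
grip_force: 105.5
```

```bash
python3 st.py
```

```text
[0.4565 0.1126 0.1133] [-5.9 -3.9 10.5] [-0.78  0.67  1.84] about axis 2.49 turned 66.78443201837274 org [[0.5235 0.0467 0.0913]] j [-0.01  0.12  1.97 -0.    1.04 -0.8 ]
```

The torque climbed to 2.5 N m with no further turn, so this is the hard stop. I'll relieve the torque, lift off and check the lines.

Call:
step_arm(
  deltas=[
    {"fingers":1,"dp":[-0.06,-0.06,0],"delta_rot":[0,0,0.25]},
    {"fingers":1,"dp":[-0.06,-0.06,0],"delta_rot":[0,0,0.25]},
    {"fingers":1,"dp":[0,0,0],"delta_rot":[0,0,0]},
  ],
)

```text
clock: 9.83
tool_pos: [0.4552, 0.1111, 0.1135]
tcp_rot: [0.001, 0.357, 0.934, 0.001]
wrist_force: [-1.3, 3.0, 4.2]
finger_gap: 0.0193
grip_force: 103.7
```

```bash
python3 st.py
```

```text
[0.4552 0.1111 0.1135] [-1.3  3.   4.2] [ 0.14 -0.1   0.14] about axis 0.01 turned 64.0914885931721 org [[0.5253 0.0484 0.0915]] j [-0.01  0.12  1.98  0.    1.04 -0.86]
```

Call:
step_arm(
  deltas=[
    {"fingers":1,"dp":[0,0,0.1],"delta_rot":[0,0,0]},
    {"fingers":1,"dp":[0,0,0.25],"delta_rot":[0,0,0]},
    {"fingers":1,"dp":[0,0,0.3],"delta_rot":[0,0,0]},
    {"fingers":1,"dp":[0,0,0.6],"delta_rot":[0,0,0]},
    {"fingers":1,"dp":[0,0,0.9],"delta_rot":[0,0,0]},
    {"fingers":1,"dp":[0,0,0.9],"delta_rot":[0,0,0]},
    {"fingers":1,"dp":[0,0,0.6],"delta_rot":[0,0,0]},
    {"fingers":1,"dp":[0,0,0],"delta_rot":[0,0,0]},
  ],
)

```text
clock: 10.5
tool_pos: [0.4555, 0.111, 0.1882]
tcp_rot: [0.002, 0.358, 0.934, 0.001]
wrist_force: [0.6, -0.7, -2.8]
finger_gap: 0.0195
grip_force: 102.7
```

```bash
python3 st.py; python3 - <<'E'
from h import *
s=shot('scene','s5.png');t=shot('top','t5.png')
b=cv2.resize(s['pixels'][165:230,275:345,::-1],None,fx=6,fy=6,interpolation=cv2.INTER_CUBIC)
a=cv2.resize(t['pixels'][215:275,343:403,::-1],None,fx=6,fy=6,interpolation=cv2.INTER_CUBIC)
o=np.zeros((390,780,3),np.uint8);o[:360,:360]=a;o[:,360:]=b
cv2.imwrite('pics/crop5.png',o)
E
```

```text
[0.4555 0.111  0.1882] [ 0.6 -0.7 -2.8] [ 0.01 -0.01  0.04] about axis 0.05 turned 64.20564398006272 org [[0.5254 0.0481 0.1662]] j [-0.02  0.    1.93  0.    1.21 -0.85]
```

View pics/crop5.png

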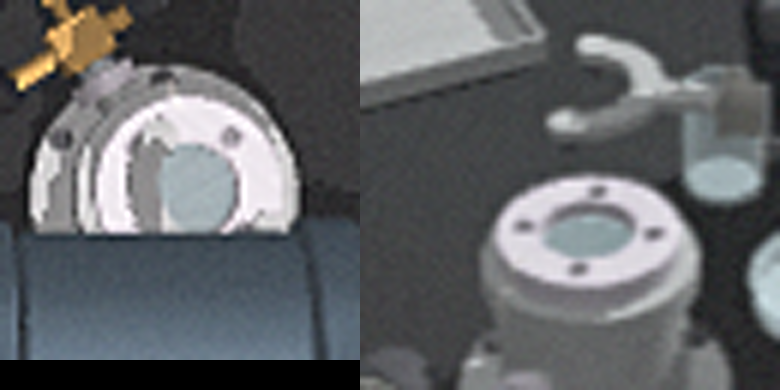

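The spanner is clear of the ring, with ring holes in the scene crop at (598,190), (655,233), (577,268) and (525,226). The arm hides the white lines in the top view, so I'll check them later. Now I'll carry the spanner to the tray.

Call:
step_arm(
  deltas=[
    {"fingers":1,"dp":[0.09,-0.5,0],"delta_rot":[0,0,0.27]},
    {"fingers":1,"dp":[0.09,-0.95,0],"delta_rot":[0,0,0.27]},
    {"fingers":1,"dp":[0.09,-0.95,0],"delta_rot":[0,0,0.27]},
    {"fingers":1,"dp":[0.09,-0.95,0],"delta_rot":[0,0,0.27]},
    {"fingers":1,"dp":[0.09,-0.95,0],"delta_rot":[0,0,0.27]},
    {"fingers":1,"dp":[0.09,-0.95,0],"delta_rot":[0,0,0.27]},
    {"fingers":1,"dp":[0.09,-0.95,0],"delta_rot":[0,0,0.27]},
    {"fingers":1,"dp":[0.09,-0.95,0],"delta_rot":[0,0,0.27]},
  ],
)

```text
clock: 11.27
tool_pos: [0.4674, -0.0326, 0.1838]
tcp_rot: [-0.002, 0.254, 0.967, 0.0]
wrist_force: [0.3, -0.5, -2.3]
finger_gap: 0.0198
grip_force: 102.7
```

Call:
step_arm(
  deltas=[
    {"fingers":1,"dp":[0.09,-0.95,0],"delta_rot":[0,0,0.27]},
    {"fingers":1,"dp":[0.09,-0.95,0],"delta_rot":[0,0,0.27]},
    {"fingers":1,"dp":[0.09,-0.95,0],"delta_rot":[0,0,0.27]},
    {"fingers":1,"dp":[0.09,-0.95,0],"delta_rot":[0,0,0.27]},
    {"fingers":1,"dp":[0.09,-0.95,0],"delta_rot":[0,0,0.27]},
    {"fingers":1,"dp":[0.09,-0.95,0],"delta_rot":[0,0,0.27]},
    {"fingers":1,"dp":[0.09,-0.95,0],"delta_rot":[0,0,0.27]},
    {"fingers":1,"dp":[0.09,-0.95,0],"delta_rot":[0,0,0.27]},
  ],
)

```text
clock: 11.93
tool_pos: [0.482, -0.1844, 0.1837]
tcp_rot: [-0.002, 0.149, 0.989, 0.001]
wrist_force: [0.3, 0.9, -2.4]
finger_gap: 0.0202
grip_force: 102.7
```

Call:
step_arm(
  deltas=[
    {"fingers":1,"dp":[0.09,-0.95,0],"delta_rot":[0,0,0.27]},
    {"fingers":1,"dp":[0.09,-0.95,0],"delta_rot":[0,0,0.27]},
    {"fingers":1,"dp":[0.09,-0.95,0],"delta_rot":[0,0,0.27]},
    {"fingers":1,"dp":[0.09,-0.95,0],"delta_rot":[0,0,0.27]},
    {"fingers":1,"dp":[0.09,-0.95,0],"delta_rot":[0,0,0.27]},
    {"fingers":1,"dp":[0.09,-0.5,0],"delta_rot":[0,0,0.27]},
    {"fingers":1,"dp":[0,0,0],"delta_rot":[0,0,0]},
    {"fingers":1,"dp":[0,0,0],"delta_rot":[0,0,0]},
  ],
)

```text
clock: 12.6
tool_pos: [0.493, -0.2885, 0.1837]
tcp_rot: [-0.001, 0.07, 0.998, 0.001]
wrist_force: [-0.2, 0.5, -2.1]
finger_gap: 0.0199
grip_force: 102.6
```

```bash
python3 st.py; python3 - <<'E'
from h import *
T=lambda x,y,x0,y0,k=6:((x+.5)/k-.5+x0,(y+.5)/k-.5+y0)
s=shot('scene','s6.png');t=shot('top','t6.png')
h=np.array([at(s,T(x-360,y,275,165),.102) for x,y in[(598,190),(655,233),(577,268),(525,226)]]);c=h.mean(0)
print(c,[np.degrees(np.arctan2(*(p-c)[[1,0]])).round(1) for p in h])
p=at(t,T(605-420,72,345,219,7),.088);c=[.523,.0469];print('chamber line?',p,np.degrees(np.arctan2(p[1]-c[1],p[0]-c[0])))
P=at(t,T(601,75,0,0,1),.09)
o=np.zeros((490,800,3),np.uint8)
o[:,:406]=cv2.resize(t['pixels'][212:282,342:400,::-1],None,fx=7,fy=7,interpolation=cv2.INTER_CUBIC)
o[:480,410:800]=cv2.resize(t['pixels'][180:300,440:538,::-1],(390,480),interpolation=cv2.INTER_CUBIC)
cv2.imwrite('pics/crop6.png',o)
E
```

```text
[ 0.493  -0.2885  0.1837] [-0.2  0.5 -2.1] [-0.02  0.07  0.01] about axis -0.06 turned 30.261561473451316 org [[ 0.586  -0.3016  0.1617]] j [-0.74  0.24  1.67  0.    1.23 -2.17]
[0.52538638 0.0483352  0.102     ] [np.float64(-128.6), np.float64(140.9), np.float64(49.2), np.float64(-37.6)]
chamber line? [0.57095142 0.05287746 0.088     ] 7.1056444061566095
```

View pics/crop6.png

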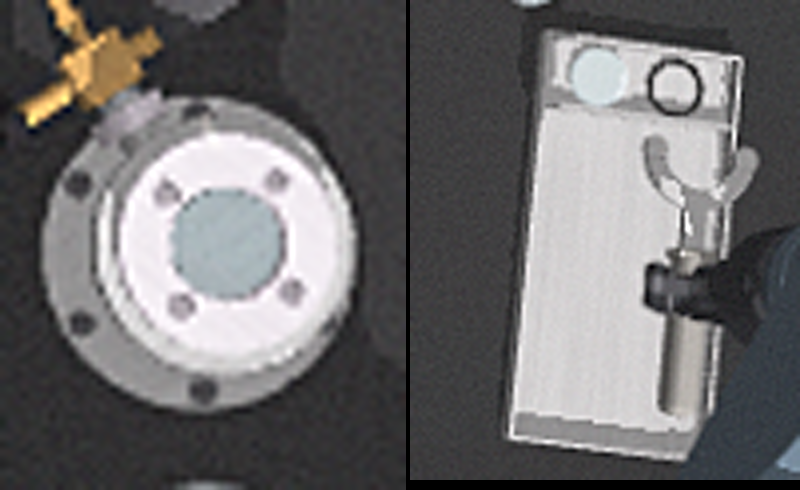

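Final ring yaw is about -39°, which puts its line at about 6°. The chamber line measured about 7°, so they match and the ring is home (turned about 1.07 rad). The right half shows the spanner over the long bay, aligned with it. I'll shift y by -25 mm and lower it.

Call:
step_arm(
  deltas=[
    {"fingers":1,"dp":[0.08,-0.6,-0.4],"delta_rot":[0,0,0]},
    {"fingers":1,"dp":[0.08,-0.65,-0.8],"delta_rot":[0,0,0]},
    {"fingers":1,"dp":[0,0,-1],"delta_rot":[0,0,0]},
    {"fingers":1,"dp":[0,0,-1],"delta_rot":[0,0,0]},
    {"fingers":1,"dp":[0,0,-1],"delta_rot":[0,0,0]},
    {"fingers":1,"dp":[0,0,-1],"delta_rot":[0,0,0]},
    {"fingers":1,"dp":[0,0,-1],"delta_rot":[0,0,0]},
    {"fingers":1,"dp":[0,0,-0.7],"delta_rot":[0,0,0]},
  ],
)

```text
clock: 13.37
tool_pos: [0.4963, -0.3121, 0.0454]
tcp_rot: [-0.001, 0.069, 0.998, 0.001]
wrist_force: [-0.0, 1.4, -2.4]
finger_gap: 0.0199
grip_force: 102.7
```

Call:
step_arm(
  deltas=[
    {"fingers":1,"dp":[0,0,-0.3],"delta_rot":[0,0,0]},
    {"fingers":1,"dp":[0,0,0],"delta_rot":[0,0,0]},
    {"fingers":1,"dp":[0,0,0],"delta_rot":[0,0,0]},
  ],
)

```text
clock: 13.62
tool_pos: [0.4973, -0.3136, 0.0418]
tcp_rot: [-0.0, 0.069, 0.998, 0.0]
wrist_force: [0.5, -0.7, -2.7]
finger_gap: 0.0202
grip_force: 102.6
```

Call:
step_arm(
  deltas=[
    {"fingers":1,"dp":[0,0,-0.4],"delta_rot":[0,0,0]},
    {"fingers":1,"dp":[0,0,-0.25],"delta_rot":[0,0,0]},
    {"fingers":1,"dp":[0,0,-0.1],"delta_rot":[0,0,0]},
    {"fingers":1,"dp":[0,0,0],"delta_rot":[0,0,0]},
    {"fingers":1,"dp":[0,0,0],"delta_rot":[0,0,0]},
  ],
)

```text
clock: 14.03
tool_pos: [0.497, -0.3141, 0.0265]
tcp_rot: [-0.0, 0.069, 0.998, 0.0]
wrist_force: [0.2, 0.0, -1.6]
finger_gap: 0.0197
grip_force: 102.6
```

Call:
step_arm(
  deltas=[
    {"fingers":1,"dp":[0,0,-0.06],"delta_rot":[0,0,0]},
    {"fingers":1,"dp":[0,0,0],"delta_rot":[0,0,0]},
    {"fingers":1,"dp":[0,0,0],"delta_rot":[0,0,0]},
  ],
)

```text
clock: 14.28
tool_pos: [0.4972, -0.3142, 0.0254]
tcp_rot: [0.0, 0.069, 0.998, -0.0]
wrist_force: [-0.6, -0.1, -2.8]
finger_gap: 0.0197
grip_force: 102.6
```

Call:
step_arm(
  deltas=[
    {"fingers":1,"dp":[0,0,-0.05],"delta_rot":[0,0,0]},
    {"fingers":1,"dp":[0,0,0],"delta_rot":[0,0,0]},
    {"fingers":1,"dp":[0,0,0],"delta_rot":[0,0,0]},
  ],
)

```text
clock: 14.53
tool_pos: [0.4973, -0.3143, 0.0252]
tcp_rot: [0.0, 0.069, 0.998, -0.0]
wrist_force: [-3.4, 1.4, 5.5]
finger_gap: 0.0199
grip_force: 103.7
```

Contact is felt at the expected height. I'll release gently and rise.

Call:
step_arm(
  deltas=[
    {"fingers":1,"dp":[0,0,0.01],"delta_rot":[0,0,0]},
    {"fingers":1,"dp":[0,0,0],"delta_rot":[0,0,0]},
    {"fingers":0.4,"dp":[0,0,0],"delta_rot":[0,0,0]},
    {"fingers":0.2,"dp":[0,0,0],"delta_rot":[0,0,0]},
    {"fingers":0,"dp":[0,0,0],"delta_rot":[0,0,0]},
    {"fingers":-0.3,"dp":[0,0,0],"delta_rot":[0,0,0]},
    {"fingers":-0.3,"dp":[0,0,0],"delta_rot":[0,0,0]},
    {"fingers":-0.3,"dp":[0,0,0],"delta_rot":[0,0,0]},
  ],
  force=20,
)

```text
clock: 15.2
tool_pos: [0.4971, -0.3141, 0.0244]
tcp_rot: [-0.0, 0.069, 0.998, 0.0]
wrist_force: [-0.1, 0.2, 0.7]
finger_gap: 0.0556
grip_force: 0.0
```

Call:
step_arm(
  deltas=[
    {"fingers":-0.3,"dp":[0,0,0.2],"delta_rot":[0,0,0]},
    {"fingers":-0.3,"dp":[0,0,0.5],"delta_rot":[0,0,0]},
    {"fingers":-0.3,"dp":[0,0,1],"delta_rot":[0,0,0]},
    {"fingers":-0.3,"dp":[0,0,1],"delta_rot":[0,0,0]},
    {"fingers":-0.3,"dp":[0,0,1],"delta_rot":[0,0,0]},
    {"fingers":-0.3,"dp":[0,0,1],"delta_rot":[0,0,0]},
    {"fingers":-0.3,"dp":[0,0,1],"delta_rot":[0,0,0]},
    {"fingers":-0.3,"dp":[0,0,1],"delta_rot":[0,0,0]},
  ],
)

```text
clock: 15.87
tool_pos: [0.4972, -0.3142, 0.1606]
tcp_rot: [0.0, 0.069, 0.998, -0.0]
wrist_force: [-0.3, -0.6, 0.4]
finger_gap: 0.0558
grip_force: 0.0
```

Call:
step_arm(
  deltas=[
    {"fingers":-0.3,"dp":[-0.3,-0.5,1],"delta_rot":[0,0,0]},
    {"fingers":-0.3,"dp":[-0.3,-0.5,1],"delta_rot":[0,0,0]},
    {"fingers":-0.3,"dp":[-0.3,-0.5,1],"delta_rot":[0,0,0]},
    {"fingers":-0.3,"dp":[-0.3,-0.5,0.5],"delta_rot":[0,0,0]},
    {"fingers":-0.3,"dp":[0,0,0],"delta_rot":[0,0,0]},
    {"fingers":-0.3,"dp":[0,0,0],"delta_rot":[0,0,0]},
    {"fingers":-0.3,"dp":[0,0,0],"delta_rot":[0,0,0]},
  ],
)

```text
clock: 16.45
tool_pos: [0.4727, -0.3533, 0.2272]
tcp_rot: [-0.001, 0.069, 0.998, 0.001]
wrist_force: [-0.6, 0.5, 0.1]
finger_gap: 0.0554
grip_force: 0.0
```

```bash
python3 - <<'E'
from h import *
s=shot('scene','s7.png');t=shot('top','t7.png')
o=np.zeros((560,800,3),np.uint8)
o[:,:400]=cv2.resize(t['pixels'][160:300,440:540,::-1],(400,560),interpolation=cv2.INTER_CUBIC)
o[:280,400:]=cv2.resize(s['pixels'][140:210,200:320,::-1],(400,280),interpolation=cv2.INTER_CUBIC)
o[280:560,400:]=cv2.resize(t['pixels'][140:320,320:500,::-1],(400,280),interpolation=cv2.INTER_AREA)
cv2.imwrite('pics/crop7.png',o)
E
```

```text
(no output)
```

View pics/crop7.png

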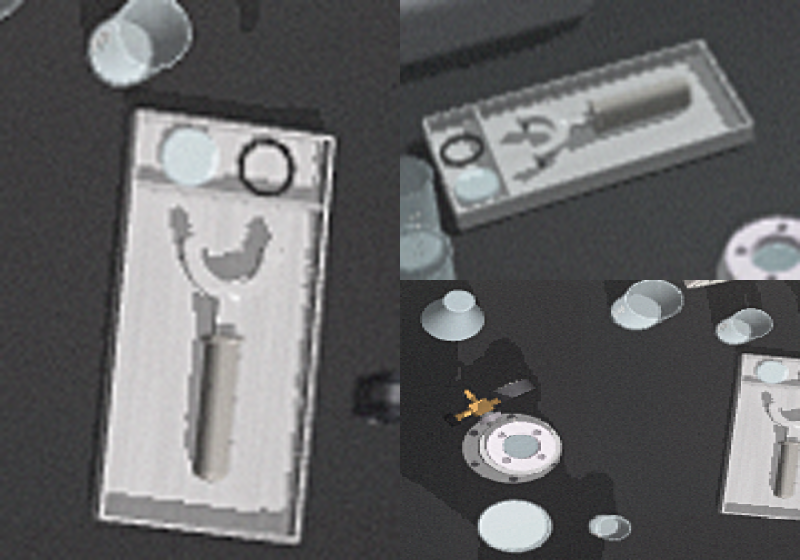

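The spanner lies flat in the middle of the long bay: handle at (215,400), head at (220,260). The glassware is undisturbed and the gripper is clear, so I'm handing in.

```bash
python3 -c "from rig import manip;print(manip.finish_job())"
```

```text
the job is handed in; nothing more can be done
None
```

The job is handed in: I turned the lock ring clockwise about 1.07 rad to its hard stop. The white lines agree to about 1° by measurement, though I couldn't see them meet directly. The spanner lies flat in the tray's long bay, and the glassware looks undisturbed in the last pictures.

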